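# Chock a flask on the draining turntable and index it round to the drip dish

### The job

Set the yellow chock on the turntable's white sloping deck, near the lower outer edge with its two feet pointing up the slope, then lay the green flask on its side across the deck just above the chock and let go, so that it rests against the chock. Then pull up the red spring knob, swing the turntable round to the next index hole on the blue drip dish's side so that the deck's lower edge faces the dish, and let the pin drop fully home. The flask and the chock stay on the deck, and the mugs and other things on the counter are left where they are.

Things in the scene. Friction and masses are not known exactly. Their poses are not given: they have to be found in the camera images.
- foot: grey round foot of the turntable, fixed to the counter for the run, 300 mm across, 40 mm high; origin at the centre of its underside, z up, on the turning axis. Its flat top is an index plate with three holes (dark discs ringed in aluminium) on a circle of 105 mm radius, at 0 and +-60 degrees (+-1.047 rad) from its +x axis.
- swivel (a joint): turn of the white swivel (deck on one side, knob arm on the other) about the foot's vertical axis, rad, anticlockwise from above is positive; it starts at 0 with the pin in the middle hole, the next holes are at +1.047 and -1.047, end stops at +-1.35. Turns with little friction (under 0.1 N m) when the pin is out, and is locked with it in.
- deck (a point): white ribbed draining deck carried by the swivel, 130 mm (x) by 190 mm (y); origin at the centre of its top surface, z square to the surface. It is pitched 0.14 rad (8 degrees): its own -x end is the low outer edge, its +x end the high edge near the turning axis; at swivel 0 these axes agree with the foot's apart from the pitch. The origin lies 80 mm from the turning axis and 66 mm above the counter. There is no rim: a flask rolls down and off it unless chocked.
- pin (a joint): lift of the spring index pin, m: 0 is fully home in a hole, it comes out of the hole at 0.014 (where it rides on the plate when let go between holes), top stop 0.030. The spring pulls it down with 3 N at home, 7.5 N at the top. The 12 mm pin has a round tip and finds the hole from up to about 4 mm off.
- pin_knob (a point): middle of the red knob of the index pin, an upright cylinder 34 mm across and 26 mm high, 105 mm from the turning axis on the side opposite the deck, 93 mm above the counter when home. It moves up with the pin and round with the swivel (circle of 105 mm radius). Under it stands a bush 24 mm across whose top is 8 mm below the knob's underside when home.
- flask: vacuum flask, round, lying on its side in a ridged black rubber mat: green body 52 mm across and 120 mm long, steel cap 48 mm across and 40 mm long, 160 mm in all, about 0.28 kg. Origin on its axis at mid length (20 mm from the green body's cap end, on the green part); its own y axis runs along it towards the cap. It rolls about y, so x and z may point anywhere. Either end may go either way.
- mat: black rubber mat under the flask, 100 mm (x) by 190 mm (y), 4 mm thick, fixed, with two 10 mm high ridges along y that keep the flask from rolling; the flask's axis lies 30 mm above the counter.
- chock: yellow U-shaped chock, 46 mm (x) by 130 mm (y), 0.25 kg; origin at the centre of its underside, z up. Two feet 46 by 35 mm and 20 mm high (at y from 30 to 65 mm either side) are joined by a bridge at its -x side: 14 mm thick (x from -23 to -9 mm), 60 mm long between the feet, 26 mm high, to be pinched from above across its 14 mm. The feet's end faces at x = +23 mm stop the flask, whose axis then lies 48 mm from the chock's origin.
- drip_dish: blue round drip dish, 88 mm across, 12 mm high, fixed, on the counter 200 mm from the turning axis, partly under the path of the deck, at 60 degrees to one side of the deck's starting direction; origin at the centre of its underside.
- trivet: round cork trivet, 88 mm across, fixed, in the same place on the other side: not the goal.
- mug_white: white mug, 80 mm across, 95 mm high, bystander; origin at the centre of its underside.
- mug_blue: blue mug, 80 mm across, 90 mm high, bystander; origin as above.
- canister: square storage canister with white lid, 106 mm wide, 134 mm high, bystander; origin at the centre of its underside.
- stirrers: clear cup of coloured stirrers, 66 mm across, bystander; origin at the centre of its underside.
- spoon: green spoon lying on the counter, bystander.
- sieve: steel sink-sieve ring, 90 mm across, lying on the counter, bystander.
Mind the look-alikes: they are no part of the job. What is meant by the flask is not orange, and is the smaller of those in its own colour.

How it is judged (in metres and radians):
On the way, in this order (a step that is already met when the one before it is completed fails the run):
1. the chock lies flat on the deck's lower half, across the slope, feet up the slope, released, the turntable still at its first hole (z of chock in the frame of deck between -0.006 and 0.006 m and x of chock in the frame of deck between -0.075 and -0.008 m and x of deck in the frame of chock above 0 m and y of chock in the frame of deck between -0.05 and 0.05 m and angle between the x axis of chock and the x axis of deck, either way round below 0.35 rad and contact force between the fingers and chock below 0.1 N and value of joint swivel between -0.1 and 0.1 rad), for 0.2 s.
2. the flask lies at rest across the deck above the chock, released, the turntable still at its first hole (z of flask in the frame of deck between 0.02 and 0.032 m and x of flask in the frame of deck between -0.03 and 0.055 m and y of flask in the frame of deck between -0.06 and 0.06 m and angle between the y axis of flask and the y axis of deck, either way round below 0.35 rad and distance between flask and chock below 0.08 m and linear speed of flask below 0.02 m/s and contact force between the fingers and flask below 0.1 N and value of joint swivel between -0.1 and 0.1 rad), for 0.4 s.
3. the index pin is drawn clear of its hole (value of joint pin above 0.015 m), for 0.1 s.
4. the turntable is swung round with the pin out until the deck nearly faces the drip dish (y of drip_dish in the frame of deck between -0.06 and 0.06 m and value of joint pin above 0.01 m), for 0.1 s.
At the end, for the whole second after the job is handed in: Deck facing the drip dish (within 20 mm), pin less than 4 mm up; chock flat, feet up the slope, on the lower half of the deck (centre 8 to 75 mm below its centre, 50 mm sideways), flask at rest across the deck above it (0.35 rad, 60 mm sideways, centres within 80 mm) (y of drip_dish in the frame of deck between -0.02 and 0.02 m and value of joint pin below 0.004 m and velocity of joint swivel between -0.05 and 0.05 rad/s and z of chock in the frame of deck between -0.006 and 0.006 m and x of chock in the frame of deck between -0.075 and -0.008 m and x of deck in the frame of chock above 0 m and y of chock in the frame of deck between -0.05 and 0.05 m and z of flask in the frame of deck between 0.02 and 0.032 m and x of flask in the frame of deck between -0.03 and 0.055 m and y of flask in the frame of deck between -0.06 and 0.06 m and angle between the y axis of flask and the y axis of deck, either way round below 0.35 rad and distance between flask and chock below 0.08 m and linear speed of flask below 0.02 m/s); the robot touches nothing.
It fails at once if a bystander is shifted by more than 30 mm (distance of any of mug_white, mug_blue, canister, stirrers, spoon, sieve from where it was at the start of the episode above 0.03 m).
It also fails if it takes over 67 s, if anything falls off the work surface, if the arm or the gripper's body presses on something with over 40 N, if the wrist force passes 120 N, or if a joint passes its speed limit or range.

### The arm

A 6-joint arm with a two-finger parallel gripper is mounted at the origin on the work surface. World frame = base frame: x ahead of the robot, y to its left, z up, the work surface at z = 0. Lengths are in m, angles in degrees, forces in N, time in s.
With the tool pointing down it reaches from about 0.35 to 0.875 m from the base axis. Payload 4.2 kg.
Tool frame: the origin (TCP) lies between the finger pads; the fingertips stand 17 mm ahead of it and the grasp point (between the pads) lies 2 mm behind it; z points along the fingers, y is the direction in which the jaws open and shut (so a half turn about z gives the same grasp; the last joint's range is limited). The gripper opens to 87 mm and grips with 3 to 60 N. Pads are 19 mm wide; open, the fingers measure 117 mm over their backs; the gripper's body (75 mm by 190 mm) begins 51 mm behind the grasp point.
Start: joints at [-58.178, 22.042, 0.453, 0, -68.411, -14.817], TCP at [0.183, -0.598, 0.24] pointing down, gripper open.
Joint ranges: [-179.83, 179.83], [-69.29, 118.12], [-61.27, 80.66], [-181.25, 117.63], [-171.15, -9.14], [-177.46, 177.46]. Speed limits (degrees/s): [159.86, 159.86, 180, 180, 180, 180].

### API

Orientations are given as a 3x3 rotation matrix whose columns are the frame's x, y, z axes.
In Python, from station import r gives the robot as it stands.
- The arm moves only by the shell command python3 -m creep 'ROWS'. ROWS is JSON, a list of rows, each a list of 7 numbers: the opening, from 0 (shut) to 1 (fully open), then the shift along the tool's x, y, z scaled (see below), then the turn, a rotation vector about the tool's x, y, z scaled (see below). A call has 1 to 5 rows; each row is the pose to reach, as a shift and turn from the pose measured when the call began, along the tool's axes at that moment, turning the shorter way round; what a row does not reach only later rows make up. The controller multiplies each number of a shift by 300 mm and each number of a turn by 180 degrees. A row lasts 1/12 s, in which the tool goes at most 41.7 mm and 7.16 degrees, less where a joint would pass 70% of its speed; a pose out of reach is approached as far as the arm can. A call with a number of a shift or a turn outside -1 to 1 is refused whole. A call with a gripper value outside its range is refused whole. The fingers move at their own pace and stop on an object; the grip force is fixed at half the most. Time passes only in rows, so rows that repeat a pose let the fingers close. It gives the time, the measured TCP pose, the force and the opening at its end, in the units of the state.
- r.sense(): the state, without advancing time (a new reading comes with each control period).
- r.capture(name): name is "scene" or "top" or "wrist"; returns the picture (384x512x3 uint8, blue, green, red); there is no depth.
- r.camera_model(name): a dict with "mtx" (3x3 intrinsics, pixels), "R" (3x3) and "t" (3): a world point X has camera coordinates R X + t; the wrist camera has in their place "mount" (4x4, takes a point from camera to tool coordinates, whose origin is the TCP and whose axes are the flange's). Camera axes: x right, y down, z forward; pixel columns grow to the right and rows downward; lengths in m; the calibration is good to about 2 mm. A picture is of the moment at which its call begins: read the wrist's pose just before it. camera_model takes no time and is no camera call.
- r.finish_job(): hands the job in, once; it reports no verdict.
Trained networks look in the newest picture that a camera, given by its name, has taken for a name from the list of things; names that differ only in an ending like _2 or _b are one class to them, and where a whole thing is asked for, a point or a joint stands for the part that bears it (a point fixed in the world has none). Each returns a list of dicts, best first, with "score" (0 to 1); they miss things now and then, are a little off and sometimes report something else, mostly with a low value. They report only what shows in the picture. A call takes as long as a camera call. They do not tell look-alikes from the thing itself.
- r.recognise(camera, target): "rect" ([left, top, right, bottom] as shares, 0 to 1, of the picture: columns of its width, rows of its height, round what is visible of it).
- r.outline_of(camera, target): "pixels" (384x512 bool, what is visible of it) and "rect" ([left, top, right, bottom] as shares, 0 to 1, of the picture: columns of its width, rows of its height, round what is visible of it).
The state is a dict: "time_s": time; "joints": joint angles; "joint_velocities": joint speeds; "effort": joint torques, N m; "tcp_pos": TCP position; "ee_rot": TCP orientation; "wrist_force": force on the tool from outside, world axes, zero at the start; "moment": the same for the moment, N m; "gripper_width": opening from 0.0 (shut) to 1.0 (fully open).
Only numpy, scipy, OpenCV 4.12 (cv2) and the standard library are available. Lean on these libraries where they do the work, as an engineer would, in place of code of your own. Each camera call takes 0.05 s, during which the arm holds its last target.

## Working session

There is one attempt and no reset: what is moved stays moved. The work goes in short steps, Python scripts to look and compute and a shell command to move; the robot and the scene stay as the last step left them, time stands still between calls to the robot, and variables do not carry over. Pictures are saved under pics/ and viewed, and the job is handed in when it is done.

```bash
ls; mkdir -p pics
python3 - <<'E'
from station import r
import cv2
s=r.sense(); print(s['time_s'],s['tcp_pos'],s['ee_rot'],s['gripper_width'])
for c in ("scene","top"):
    im=r.capture(c); cv2.imwrite(f"pics/{c}0.png",cv2.resize(im,(800,600),interpolation=cv2.INTER_CUBIC))
    m=r.camera_model(c); print(c,m)
print(r.camera_model("wrist"))
E
```

```text
pics
0.0 [ 0.18265426 -0.59713915  0.2384744 ] [[-9.56332588e-01 -2.92279862e-01 -6.80205611e-04]
 [-2.92280645e-01  9.56330517e-01  1.99152868e-03]
 [ 6.84176563e-05  2.10337471e-03 -9.99997786e-01]] 1.0024606563842473
scene {'mtx': array([[375.5825595 ,   0.        , 255.96129115],
       [  0.        , 375.5825595 , 192.89581756],
       [  0.        ,   0.        ,   1.        ]]), 'R': array([[-0.61646154,  0.78733041,  0.00927358],
       [ 0.46542616,  0.37386723, -0.80224795],
       [-0.6351013 , -0.49023884, -0.59691894]]), 't': array([ 0.20948914, -0.16625714,  1.66335281])}
top {'mtx': array([[427.2854188 ,   0.        , 259.67283275],
       [  0.        , 427.2854188 , 189.0123665 ],
       [  0.        ,   0.        ,   1.        ]]), 'R': array([[ 0.00979045, -0.99980157, -0.01734838],
       [-0.99350838, -0.0077595 , -0.11349401],
       [ 0.11333688,  0.01834692, -0.99338721]]), 't': array([0.06978895, 0.44423349, 1.39259789])}
{'mtx': array([[330.95518359,   0.        , 261.32687425],
       [  0.        , 330.95518359, 189.61924944],
       [  0.        ,   0.        ,   1.        ]]), 'mount': array([[ 4.78129736e-04, -9.58110970e-01, -2.86396823e-01,
         7.88162632e-02],
       [ 9.99999314e-01,  7.64345525e-04, -8.87574177e-04,
        -1.02656740e-03],
       [ 1.06930069e-03, -2.86396202e-01,  9.58110678e-01,
        -1.45111990e-01],
       [ 0.00000000e+00,  0.00000000e+00,  0.00000000e+00,
         1.00000000e+00]])}
```

View pics/scene0.png

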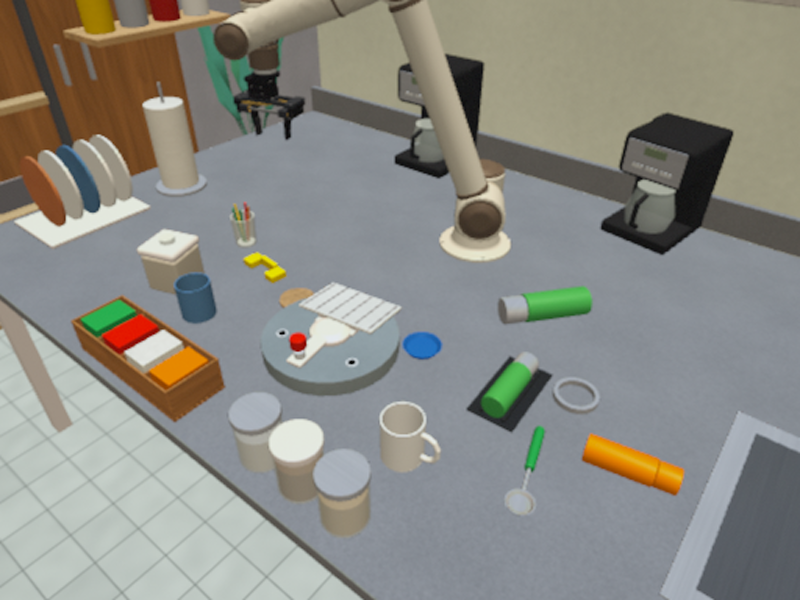

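View pics/top0.png

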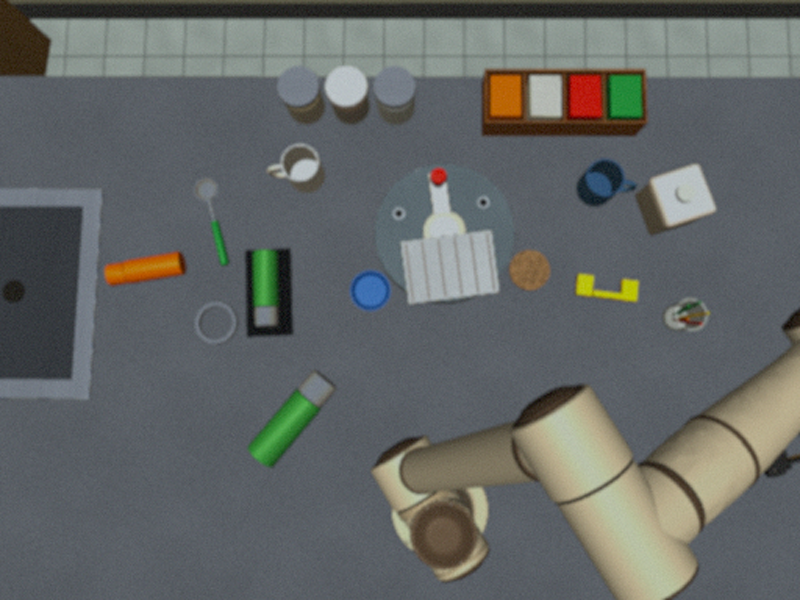

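```bash
cat > h.py <<'E'
import numpy as np, cv2
from station import r
def ray(cam,uv):
    m=r.camera_model(cam); R,t=m['R'],m['t']
    d=np.linalg.inv(m['mtx'])@np.array([uv[0],uv[1],1.]); return -R.T@t, R.T@d
def atz(cam,uv,z):
    o,d=ray(cam,uv); return o+d*(z-o[2])/d[2]
def proj(cam,X):
    m=r.camera_model(cam); X=np.atleast_2d(X); c=X@m['R'].T+m['t']; p=c@m['mtx'].T; return p[:,:2]/p[:,2:]
def wristcam(s):
    m=r.camera_model('wrist'); M=m['mount']; T=np.eye(4); T[:3,:3]=s['ee_rot']; T[:3,3]=s['tcp_pos']
    return m['mtx'],T@M
def watz(s,uv,z):
    K,T=wristcam(s); d=T[:3,:3]@np.linalg.inv(K)@np.array([uv[0],uv[1],1.]); o=T[:3,3]; return o+d*(z-o[2])/d[2]
def wproj(s,X):
    K,T=wristcam(s); X=np.atleast_2d(X); c=(X-T[:3,3])@T[:3,:3]; p=c@K.T; return p[:,:2]/p[:,2:]
def cen(mask):
    v,u=np.nonzero(mask); return np.array([u.mean()+0,v.mean()])
E
python3 - <<'E'
from h import *
for c in ("top","scene"):
    im=r.capture(c); cv2.imwrite(f"pics/{c}_raw.png",im)
    for t in ("foot","deck","pin_knob","flask","mat","chock","drip_dish","trivet"):
        for o in r.outline_of(c,t)[:3]:
            m=o['pixels']; 
            if m.sum()==0: continue
            rc=cv2.minAreaRect(np.argwhere(m)[:,::-1].astype(np.float32))
            print(c,t,round(o['score'],2),cen(m).round(1),[np.round(x,1) for x in rc], atz(c,cen(m),0).round(3))
            np.save(f"m_{c}_{t}_{int(o['score']*1000)}.npy",m)
E
```

```text
top foot 0.65 [191.3 108.1] [array([191.8, 109.3]), array([32.5, 31.8]), np.float64(45.0)] [0.727 0.314 0.   ]
top foot 0.61 [388.  185.5] [array([387.6, 184.3]), array([40. , 13.8]), np.float64(6.9)] [ 0.462 -0.358  0.   ]
top foot 0.6 [283.9 150.3] [array([283., 150.]), array([88., 90.]), np.float64(90.0)] [ 0.58  -0.007  0.   ]
top deck 0.91 [286.6 162.9] [array([285.3, 149.6]), array([84.5, 59.3]), np.float64(82.9)] [ 0.537 -0.016  0.   ]
top flask 0.85 [169.6 183.4] [array([169.5, 183.5]), array([49., 15.]), np.float64(90.0)] [0.463 0.38  0.   ]
top flask 0.8 [ 93.2 171.9] [array([ 92.5, 171.8]), array([15.6, 52. ]), np.float64(80.5)] [0.501 0.644 0.   ]
top mat 0.64 [129.8 202.7] [array([130.8, 207.1]), array([22.1,  7.4]), np.float64(87.4)] [0.397 0.514 0.   ]
top mat 0.17 [387.6 185.4] [array([387.6, 184.5]), array([40.3, 14.1]), np.float64(7.1)] [ 0.462 -0.356  0.   ]
top chock 0.92 [387.5 185.6] [array([387.3, 184.7]), array([41., 15.]), np.float64(6.6)] [ 0.461 -0.356  0.   ]
top drip_dish 0.62 [236.3 185.9] [array([236., 186.]), array([24., 24.]), np.float64(90.0)] [0.457
[... 693 characters left out ...]
.634 0.   ]
scene flask 0.68 [347.8 194.5] [array([347.8, 194.3]), array([19.6, 60.5]), np.float64(83.9)] [0.139 0.288 0.   ]
scene flask 0.65 [325.5 245.6] [array([325.7, 244.9]), array([17.2, 47. ]), np.float64(37.3)] [0.434 0.359 0.   ]
scene mat 0.86 [326.6 254.3] [array([325.2, 250.3]), array([32.4, 48.8]), np.float64(35.5)] [0.466 0.381 0.   ]
scene chock 0.5 [169.8 170.2] [array([169.2, 170.2]), array([26.9, 12.4]), np.float64(39.8)] [ 0.45  -0.368  0.   ]
scene drip_dish 0.6 [269.2 220.2] [array([269. , 220.5]), array([17., 24.]), np.float64(90.0)] [0.447 0.143 0.   ]
scene trivet 0.59 [187.8 188.8] [array([188.2, 188.2]), array([ 7.5, 20.7]), np.float64(66.8)] [ 0.495 -0.214  0.   ]
```

```bash
cat > fit0.py <<'E'
from h import *
from scipy.optimize import least_squares
import glob
# colour blobs
def blob(im,lo,hi,win):
    hsv=cv2.cvtColor(im,cv2.COLOR_BGR2HSV); m=cv2.inRange(hsv,lo,hi)>0
    w=np.zeros_like(m); w[win[1]:win[3],win[0]:win[2]]=1
    return m&w
for c,win in (("top",(260,95,300,125)),("scene",(170,205,210,235))):
    im=cv2.imread(f"pics/{c}_raw.png")
    k=blob(im,(0,150,80),(8,255,255),win)|blob(im,(172,150,80),(180,255,255),win)
    print(c,'knob',cen(k),k.sum(),atz(c,cen(k),.1 if c=='top' else .093))
    for t,z in (("drip_dish",.01),("trivet",.006)):
        m=np.load(glob.glob(f"m_{c}_{t}_*.npy")[0]); print(t,atz(c,cen(m),z))
# stereo knob
E
python3 fit0.py
python3 - <<'E'
import cv2
im=cv2.imread('pics/top_raw.png'); cv2.imwrite('pics/tc.png',cv2.resize(im[90:220,140:440],None,fx=2.6,fy=2.6,interpolation=cv2.INTER_CUBIC))
E
```

```text
top knob [280.23684211 112.25      ] 76 [0.68353538 0.00877101 0.1       ]
drip_dish [0.45538125 0.15286469 0.01      ]
trivet [ 0.50265844 -0.18993912  0.006     ]
scene knob [190.4040404  218.36363636] 99 [0.68219411 0.00737372 0.093     ]
drip_dish [0.45643728 0.14931367 0.01      ]
trivet [ 0.50012327 -0.20742655  0.006     ]
```

View pics/tc.png

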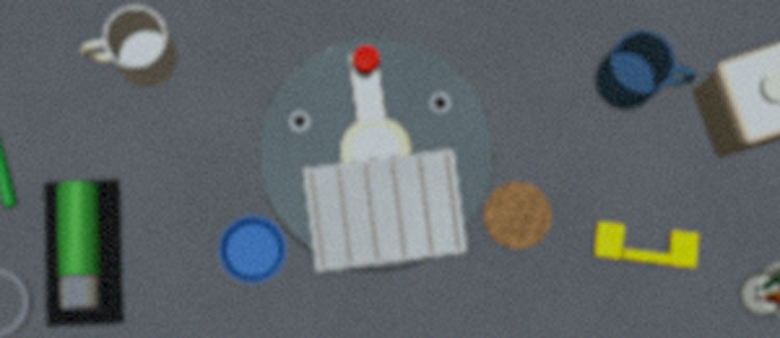

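Run:
```python
from h import *
from scipy.optimize import least_squares
h1=atz('top',(255.4,136.5),.04)[:2]; h2=atz('top',(309.2,129.2),.04)[:2]; print(h1,h2)
obs=[(h1,.105,60),(h2,.105,-60),((.6828,.0080),.105,0),((.456,.151),.2,120),((.5026,-.190),.2,-120)]
def f(p):
    return np.concatenate([p[:2]+R*np.array([np.cos(p[2]+np.radians(a)),np.sin(p[2]+np.radians(a))])-o for o,R,a in obs])
s=least_squares(f,[.58,0,0]); print(s.x,np.degrees(s.x[2])); print(f(s.x).reshape(-1,2).round(4))
# chock corners, deck corners check
x,y,th=s.x; u=np.array([np.cos(th),np.sin(th),0]); v=np.array([-u[1],u[0],0]); z=np.array([0,0,1])
c,sn=np.cos(.14),np.sin(.14)
X=c*u+sn*z; O=np.array([x,y,.066])-.08*u; print('deck',O)
im=cv2.imread('pics/top_raw.png')
for s_ in [(1,1),(1,-1),(-1,-1),(-1,1)]:
    P=O+X*.065*s_[0]+v*.095*s_[1]; print(proj('top',P),proj('top',P)[0]*2.6-np.array([140,90])*2.6)
```

```text
[0.61808675 0.08940958] [ 0.64393232 -0.0896989 ]
[ 0.57870212 -0.00652785  0.13540707] 7.75825378614779
[[ 0.0004  0.0013]
 [-0.0009  0.0002]
 [-0.0001 -0.0004]
 [ 0.0002  0.0006]
 [ 0.0004 -0.0016]]
deck [ 0.49943441 -0.01732734  0.066     ]
[[256.08636653 154.45721255]] [301.82455297 167.58875262]
[[314.38161702 147.01349447]] [453.39220424 148.23508562]
[[319.32646879 186.8930355 ]] [466.24881887 251.92189229]
[[261.16585825 194.30356277]] [315.03123146 271.18926321]
```

```bash
cat > fit.py <<'E'
from h import *
from scipy.optimize import minimize
def box(x0,x1,y0,y1,z0,z1): return np.array([[x,y,z] for x in(x0,x1) for y in(y0,y1) for z in(z0,z1)])
CH=[box(-.023,.023,.03,.065,0,.02),box(-.023,.023,-.065,-.03,0,.02),box(-.023,-.009,-.03,.03,0,.026)]
a=np.linspace(0,2*np.pi,40)
def cyl(R,y0,y1): return np.array([[R*np.cos(t),y,R*np.sin(t)] for t in a for y in(y0,y1)])
BODY=[cyl(.026,-.08,.04)]   # green body; cap beyond +y
S=8
def render(parts,T,pj,shape):
    m=np.zeros((shape[0]*S,shape[1]*S),np.uint8)
    for P in parts:
        q=pj(P@T[:3,:3].T+T[:3,3]); q=(q+.5)*S
        cv2.fillConvexPoly(m,cv2.convexHull(q.astype(np.float32)).astype(np.int32),1)
    return cv2.resize(m.astype(np.float32),(shape[1],shape[0]),interpolation=cv2.INTER_AREA)
def Tz(x,y,yaw,z):
    T=np.eye(4); c,s=np.cos(yaw),np.sin(yaw); T[:3,:3]=[[c,-s,0],[s,c,0],[0,0,1]]; T[:3,3]=[x,y,z]; return T
def fit(parts,p0,z,obs):
    """obs: list of (mask float, projfun)"""
    sc=np.array([.01,.01,.1])
    def f(q):
        p=p0+q*sc; T=Tz(*p,z); return sum(np.abs(render(parts,T,pj,m.shape)-m).sum()/m.sum() for m,pj in obs)
    b=minimize(f,np.zeros(3),method='Nelder-Mead',options=dict(initial_simplex=[[0,0,0],[1,0,0],[0,1,0],[0,0,1]],xatol=.005,fatol=1e-4))
    return p0+b.x*sc,b.fun
def hue(im,lo,hi,win=None):
    h=cv2.cvtColor(im,cv2.COLOR_BGR2HSV); m=(cv2.inRange(h,lo,hi)>0).astype(np.float32)
    if win is not None:
        w=np.zeros_like(m); w[win[1]:win[3],win[0]:win[2]]=1; m*=w
    return m
YEL=((22,110,60),(36,255,255)); GRN=((45,90,40),(75,255,255))
E
python3 - <<'E'
from fit import *
T=cv2.imread('pics/top_raw.png'); Sc=cv2.imread('pics/scene_raw.png')
pt=lambda X:proj('top',X); ps=lambda X:proj('scene',X)
ot=(hue(T,*YEL,(360,170,420,200)),pt); os_=(hue(Sc,*YEL,(150,155,190,185)),ps)
for o in ([ot],[os_],[ot,os_]): print('chock',*fit(CH,np.array([.461,-.356,-.12]),0,o))
ot=(hue(T,*GRN,(150,150,190,215)),pt); os_=(hue(Sc,*GRN,(300,220,350,275)),ps)
for o in ([ot],[os_],[ot,os_]): print('flask',*fit(BODY,np.array([.463,.38,np.pi/2]),.03,o))
E
```

```text
chock [ 0.46673263 -0.35434125 -0.11220654] 0.10103411972522736
chock [ 0.46287538 -0.35683612 -0.13872212] 0.13921618461608887
chock [ 0.46590307 -0.35532812 -0.12648958] 0.29304084181785583
flask [0.4587197  0.37497308 1.60065423] 0.10738085955381393
flask [0.45887077 0.37246407 1.62766629] 0.07618936896324158
flask [0.45951302 0.37343217 1.6246907 ] 0.1950264275074005
```

```bash
cat > plan.py <<'E'
from h import *
from scipy.spatial.transform import Rotation as Ro
def Rdown(a_deg, tilt_deg=0, axis_heading=None):
    """tool down, y heading a; then tilt about horizontal world axis of given heading"""
    a=np.radians(a_deg); y=np.array([np.cos(a),np.sin(a),0]); z=np.array([0,0,-1.]); x=np.cross(y,z)
    R=np.stack([x,y,z],1)
    if tilt_deg:
        h=np.radians(axis_heading); R=Ro.from_rotvec(np.radians(tilt_deg)*np.array([np.cos(h),np.sin(h),0])).as_matrix()@R
    return R
def plan(P,R,s=None):
    s=s or r.sense(); R0=np.array(s['ee_rot']); d=R0.T@(np.array(P)-s['tcp_pos']); w=Ro.from_matrix(R0.T@R).as_rotvec()
    print('t',round(s['time_s'],2),'tcp',np.round(s['tcp_pos'],4),'w',round(s['gripper_width'],3),'F',np.round(s['wrist_force'],1))
    print('shift/.3',np.round(d/.3,4),'turn/pi',np.round(w/np.pi,4),'| mm',np.round(d*1e3,1),'deg',np.round(np.degrees(w),1))
E
python3 -c "
from plan import *
plan([.45,-.353,.22],Rdown(173))"
```

```text
t 1.0 tcp [ 0.1828 -0.5976  0.2395] w 0.999 F [-0.8 -1.   1.6]
shift/.3 [-1.0902  0.5193  0.0651] turn/pi [ 0.      0.     -0.3666] | mm [-327.1  155.8   19.5] deg [  0.   0. -66.]
```

```bash
python3 -m creep '[[1,-0.6,0.29,0.04,0,0,-0.2],[1,-0.6,0.29,0.04,0,0,-0.2],[1,-0.6,0.29,0.04,0,0,-0.2],[1,-0.6,0.29,0.04,0,0,-0.2],[1,-0.6,0.29,0.04,0,0,-0.2]]'
python3 -c "
from plan import *
plan([.45,-.353,.20],Rdown(173))"
```

```text
time_s: 1.42
tcp_pos: [0.331, -0.46, 0.2276]
ee_rot: [[-0.599, -0.801, 0.0], [-0.801, 0.599, -0.0], [-0.0, -0.0, -1.0]]
wrist_force: [-0.0, 0.6, -0.4]
gripper_width: 0.996
t 1.42 tcp [ 0.331  -0.46    0.2276] w 0.996 F [-0.   0.6 -0.4]
shift/.3 [-0.5231 -0.1042  0.0921] turn/pi [-1.000e-04  0.000e+00 -1.655e-01] | mm [-156.9  -31.3   27.6] deg [ -0.    0.  -29.8]
```

Reached as planned. Next, above the chock and look with the wrist camera.

```bash
python3 -m creep '[[1,-0.523,-0.104,0.092,0,0,-0.166],[1,-0.523,-0.104,0.092,0,0,-0.166],[1,-0.523,-0.104,0.092,0,0,-0.166],[1,-0.523,-0.104,0.092,0,0,-0.166],[1,-0.523,-0.104,0.092,0,0,-0.166]]'
python3 - <<'E'
from plan import *
from fit import *
s=r.sense(); im=r.capture('wrist'); cv2.imwrite('pics/w1.png',im)
print(s['joints'],s['joint_velocities'])
m=hue(im,*YEL); p,e=fit(CH,np.array([.466,-.355,-.12]),0,[(m,lambda X:wproj(s,X))]); print(p,np.degrees(p[2]),e,m.sum())
c=p[:2]+.016*-np.array([np.cos(p[2]),np.sin(p[2])]); print('bridge',c)
plan([*c,.022],Rdown(180+np.degrees(p[2])))
E
```

```text
time_s: 1.83
tcp_pos: [0.4539, -0.349, 0.1988]
ee_rot: [[-0.109, -0.994, 0.0], [-0.994, 0.109, 0.001], [-0.001, -0.0, -1.0]]
wrist_force: [-1.1, -0.3, -0.7]
gripper_width: 1.004
[-21.37560759  18.83095551 -10.5435112   -0.06088008 -60.62549753
  15.13315232] [-4.270639   -1.08580261 -0.54090609  1.1271992  -2.29025808 17.16517631]
[ 0.46590031 -0.35605933 -0.11573167] -6.630936161491893 0.08963649719953537 3958.0
bridge [ 0.45000735 -0.35421176]
t 1.88 tcp [ 0.4522 -0.3505  0.1993] w 1.003 F [0.5 0.2 0.1]
shift/.3 [0.0135 0.0055 0.5908] turn/pi [0.0002 0.0001 0.001 ] | mm [  4.    1.6 177.3] deg [0.  0.  0.2]
```

View pics/w1.png

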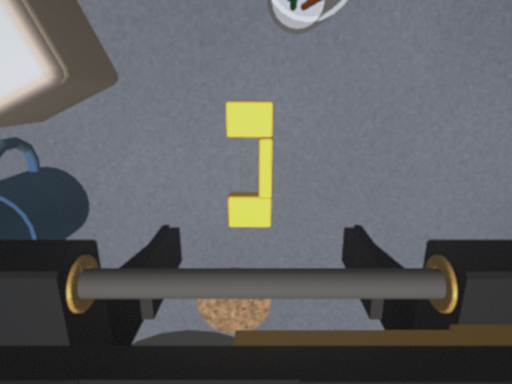

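```bash
python3 -m creep '[[1,0.013,0.006,0.3,0,0,0.001],[1,0.013,0.006,0.42,0,0,0.001],[1,0.013,0.006,0.53,0,0,0.001],[1,0.013,0.006,0.58,0,0,0.001],[1,0.013,0.006,0.591,0,0,0.001]]'
python3 -c "
from plan import *
plan([.45,-.3545,.022],Rdown(173.3))"
```

```text
time_s: 2.3
tcp_pos: [0.4454, -0.3527, 0.0173]
ee_rot: [[-0.118, -0.993, -0.011], [-0.993, 0.118, 0.006], [-0.004, 0.012, -1.0]]
wrist_force: [-22.3, 20.1, 70.1]
gripper_width: 0.996
t 2.3 tcp [ 0.4454 -0.3527  0.0173] w 0.996 F [-22.3  20.1  70.1]
shift/.3 [ 0.0039 -0.0158 -0.0157] turn/pi [ 0.0037  0.0013 -0.0003] | mm [ 1.2 -4.7 -4.7] deg [ 0.7  0.2 -0.1]
```

```bash
python3 -m creep '[[1,0.004,-0.016,-0.014,0.003,0.001,0],[1,0.004,-0.016,-0.014,0.003,0.001,0],[1,0.004,-0.016,-0.014,0.003,0.001,0]]'
python3 - <<'E'
from plan import *
from fit import *
im=r.capture('wrist'); s=r.sense(); cv2.imwrite('pics/w2.png',im)
m=hue(im,*YEL)
p,e=fit(CH,np.array([.466,-.355,-.12]),0,[(m,lambda X:wproj(s,X))]); print(p,np.degrees(p[2]),e,m.sum())
plan([.45,-.3545,.022],Rdown(173.3))
E
```

```text
time_s: 2.55
tcp_pos: [0.4507, -0.3554, 0.0227]
ee_rot: [[-0.118, -0.993, -0.0], [-0.993, 0.118, 0.0], [-0.0, 0.0, -1.0]]
wrist_force: [0.6, 0.2, 0.3]
gripper_width: 0.998
[ 0.46578116 -0.35527355 -0.10974415] -6.28787685425055 0.3478815257549286 12692.0
t 2.6 tcp [ 0.4507 -0.3553  0.0228] w 1.001 F [-0.4  0.9  0.3]
shift/.3 [-0.0023  0.0026  0.0026] turn/pi [-0.      0.0001 -0.0005] | mm [-0.7  0.8  0.8] deg [-0.   0.  -0.1]
```

View pics/w2.png

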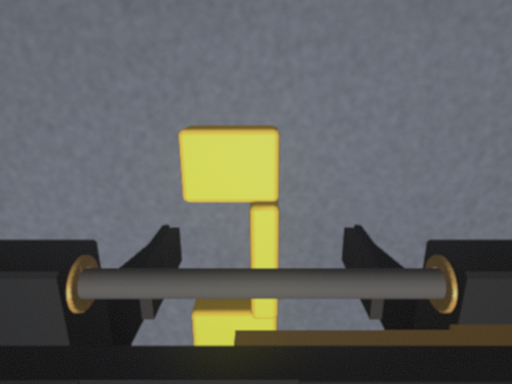

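```bash
python3 -m creep '[[0,0,0,0,0,0,0],[0,0,0,0,0,0,0],[0,0,0,0,0,0,0],[0,0,0,0,0,0,0],[0,0,0,0,0,0,0]]'; python3 -m creep '[[0,0,0,0,0,0,0],[0,0,0,0,0,0,0]]'
```

```text
time_s: 3.02
tcp_pos: [0.4507, -0.3553, 0.023]
ee_rot: [[-0.118, -0.993, 0.0], [-0.993, 0.118, 0.0], [-0.0, -0.0, -1.0]]
wrist_force: [0.1, 0.3, 0.2]
gripper_width: 0.707
time_s: 3.18
tcp_pos: [0.4507, -0.3552, 0.023]
ee_rot: [[-0.118, -0.993, 0.0], [-0.993, 0.118, 0.0], [-0.0, -0.0, -1.0]]
wrist_force: [0.3, -0.7, 0.1]
gripper_width: 0.551
```

```bash
python3 -m creep '[[0,0,0,0,0,0,0],[0,0,0,0,0,0,0],[0,0,0,0,0,0,0],[0,0,0,0,0,0,0],[0,0,0,0,0,0,0]]'; python3 -m creep '[[0,0,0,0,0,0,0],[0,0,0,0,0,0,0]]'
```

```text
time_s: 3.6
tcp_pos: [0.4505, -0.3552, 0.0229]
ee_rot: [[-0.118, -0.993, -0.0], [-0.993, 0.118, 0.0], [-0.0, 0.0, -1.0]]
wrist_force: [-3.0, 0.9, 1.3]
gripper_width: 0.171
time_s: 3.77
tcp_pos: [0.4503, -0.3551, 0.0229]
ee_rot: [[-0.118, -0.993, -0.001], [-0.993, 0.118, 0.001], [-0.0, 0.001, -1.0]]
wrist_force: [-0.9, 0.3, 0.6]
gripper_width: 0.157
```

```bash
cat > deck.py <<'E'
from plan import *
A=np.array([.5787,-.0065,0]); TH=.1354
def deck(sw=0):
    t=TH+sw; u=np.array([np.cos(t),np.sin(t),0]); v=np.array([-u[1],u[0],0]); z=np.array([0,0,1.])
    c,s=np.cos(.14),np.sin(.14); X=c*u+s*z; Z=c*z-s*u
    return np.stack([X,v,Z],1), A+np.array([0,0,.066])-.08*u
def dtool(sw=0):
    D,_=deck(sw); return np.stack([-D[:,1],-D[:,0],-D[:,2]],1)
def dp(x,y,z,sw=0):
    D,O=deck(sw); return O+D@np.array([x,y,z])
E
python3 -c "
from deck import *
print(dp(-.052,0,.023),dp(-.052,0,.083))
plan(dp(-.052,0,.083),dtool())"
```

```text
[ 0.44523214 -0.0246828   0.08151873] [ 0.43693618 -0.02581299  0.14093169]
t 3.77 tcp [ 0.4503 -0.3551  0.0229] w 0.157 F [-0.9  0.3  0.6]
shift/.3 [-1.0849  0.1743 -0.3928] turn/pi [ 0.0446 -0.0055 -0.0807] | mm [-325.5   52.3 -117.8] deg [  8.   -1.  -14.5]
```

```bash
python3 -m creep '[[0,0,0,-0.12,0,0,0],[0,0,0,-0.24,0,0,0],[0,0,0,-0.36,0,0,0],[0,0,0,-0.4,0,0,0],[0,0,0,-0.4,0,0,0]]'
python3 -c "
from deck import *
plan(dp(-.052,0,.083),dtool())"
```

```text
time_s: 4.18
tcp_pos: [0.4524, -0.3561, 0.1467]
ee_rot: [[-0.118, -0.993, 0.007], [-0.993, 0.118, -0.003], [0.002, -0.007, -1.0]]
wrist_force: [-0.1, -0.6, -3.7]
gripper_width: 0.157
t 4.18 tcp [ 0.4524 -0.3561  0.1467] w 0.157 F [-0.1 -0.6 -3.7]
shift/.3 [-1.0873  0.1812  0.0157] turn/pi [ 0.0422 -0.0066 -0.0805] | mm [-326.2   54.3    4.7] deg [  7.6  -1.2 -14.5]
```

```bash
python3 -m creep '[[0,-0.14,0.02,0,0,0,-0.02],[0,-0.28,0.05,0,0.01,0,-0.04],[0,-0.42,0.07,0,0.02,-0.003,-0.06],[0,-0.56,0.1,0,0.03,-0.005,-0.08],[0,-0.65,0.11,0,0.042,-0.006,-0.08]]'
python3 -c "
from deck import *
plan(dp(-.052,0,.083),dtool())"
```

```text
time_s: 4.6
tcp_pos: [0.44, -0.1561, 0.1437]
ee_rot: [[0.135, -0.982, 0.134], [-0.991, -0.133, 0.019], [-0.001, -0.135, -0.991]]
wrist_force: [1.0, 0.2, -3.0]
gripper_width: 0.16
t 4.6 tcp [ 0.44   -0.1561  0.1437] w 0.16 F [ 1.   0.2 -3. ]
shift/.3 [-0.4317 -0.0467  0.016 ] turn/pi [ 0.0013  0.0002 -0.0001] | mm [-129.5  -14.     4.8] deg [ 0.2  0.  -0. ]
```

```bash
python3 -m creep '[[0,-0.14,-0.015,0,0,0,0],[0,-0.28,-0.03,0,0,0,0],[0,-0.38,-0.04,0,0,0,0],[0,-0.42,-0.046,0,0,0,0],[0,-0.432,-0.046,0.006,0,0,0]]'
python3 - <<'E'
from deck import *
s=r.sense(); im=r.capture('wrist'); cv2.imwrite('pics/w3.png',im)
im=r.capture('top'); cv2.imwrite('pics/t3.png',cv2.resize(im[90:220,200:420],None,fx=3,fy=3))
plan(dp(-.052,0,.026),dtool())
E
```

```text
time_s: 5.02
tcp_pos: [0.435, -0.0239, 0.1425]
ee_rot: [[0.139, -0.982, 0.131], [-0.99, -0.137, 0.019], [-0.001, -0.133, -0.991]]
wrist_force: [0.6, -0.5, -2.7]
gripper_width: 0.158
t 5.12 tcp [ 0.4348 -0.0256  0.1422] w 0.157 F [-0.  -0.1 -2.7]
shift/.3 [ 0.0019 -0.0079  0.195 ] turn/pi [0.0027 0.0002 0.0003] | mm [ 0.6 -2.4 58.5] deg [0.5 0.  0.1]
```

View pics/w3.png

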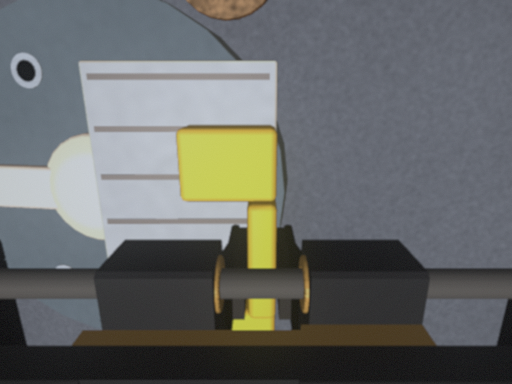

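```bash
python3 - <<'E'
from deck import *
s=r.sense()
print(wproj(s,[dp(-.065,-.095,0),dp(.065,-.095,0)]), 'obs (277,62) (80,62)')
plan(dp(-.052,0,.026),dtool())
E
python3 -m creep '[[0,0.002,-0.008,0.07,0.002,0,0],[0,0.002,-0.008,0.12,0.003,0,0],[0,0.002,-0.008,0.15,0.003,0,0],[0,0.002,-0.008,0.172,0.003,0,0],[0,0.002,-0.008,0.18,0.003,0,0]]'
python3 -c "
from deck import *
plan(dp(-.052,0,.023),dtool())"
```

```text
[[277.66643678  65.74708741]
 [ 77.18435455  65.28332597]] obs (277,62) (80,62)
t 5.12 tcp [ 0.4348 -0.0256  0.1422] w 0.157 F [-0.  -0.1 -2.7]
shift/.3 [ 0.0019 -0.0079  0.195 ] turn/pi [0.0027 0.0002 0.0003] | mm [ 0.6 -2.4 58.5] deg [0.5 0.  0.1]
time_s: 5.53
tcp_pos: [0.4433, -0.0261, 0.0873]
ee_rot: [[0.134, -0.982, 0.136], [-0.991, -0.133, 0.018], [0.0, -0.137, -0.991]]
wrist_force: [-0.5, -0.2, -2.8]
gripper_width: 0.16
t 5.53 tcp [ 0.4433 -0.0261  0.0873] w 0.16 F [-0.5 -0.2 -2.8]
shift/.3 [-0.0039 -0.0043  0.02  ] turn/pi [ 0.0008 -0.0001 -0.0004] | mm [-1.2 -1.3  6. ] deg [ 0.2 -0.  -0.1]
```

```bash
python3 -m creep '[[0,-0.003,-0.004,0.01,0,0,0],[0,-0.003,-0.004,0.016,0,0,0],[0,-0.003,-0.004,0.02,0,0,0],[0,-0.003,-0.004,0.02,0,0,0]]'
python3 -c "
from deck import *
plan(dp(-.052,0,.023),dtool())"
```

```text
time_s: 5.87
tcp_pos: [0.4453, -0.025, 0.0816]
ee_rot: [[0.134, -0.982, 0.136], [-0.991, -0.132, 0.018], [0.0, -0.137, -0.991]]
wrist_force: [0.9, -0.1, -2.9]
gripper_width: 0.157
t 5.87 tcp [ 0.4453 -0.025   0.0816] w 0.157 F [ 0.9 -0.1 -2.9]
shift/.3 [-0.0013  0.0002  0.0003] turn/pi [ 0.0007 -0.0001 -0.0004] | mm [-0.4  0.1  0.1] deg [ 0.1 -0.  -0.1]
```

Not in contact yet; creep down by a millimetre or two.

```bash
python3 -m creep '[[0,0,0,0.003,0,0,0],[0,0,0,0.005,0,0,0],[0,0,0,0.005,0,0,0]]'; python3 -m creep '[[0,0,0,0.003,0,0,0],[0,0,0,0.005,0,0,0],[0,0,0,0.005,0,0,0]]'
```

```text
time_s: 6.12
tcp_pos: [0.4457, -0.0251, 0.0813]
ee_rot: [[0.134, -0.981, 0.137], [-0.991, -0.133, 0.018], [0.0, -0.138, -0.99]]
wrist_force: [-3.8, -1.2, 6.1]
gripper_width: 0.158
time_s: 6.37
tcp_pos: [0.4457, -0.0253, 0.0812]
ee_rot: [[0.135, -0.981, 0.138], [-0.991, -0.134, 0.018], [0.001, -0.139, -0.99]]
wrist_force: [-7.0, -0.0, 12.6]
gripper_width: 0.157
```

```bash
python3 -m creep '[[0.7,0,0,-0.002,0,0,0],[0.7,0,0,-0.002,0,0,0],[0.7,0,0,-0.002,0,0,0],[0.7,0,0,-0.002,0,0,0],[0.7,0,0,-0.002,0,0,0]]'; python3 -m creep '[[1,0,0,-0.06,0,0,0],[1,0,0,-0.16,0,0,0],[1,0,0,-0.28,0,0,0],[1,0,0,-0.36,0,0,0],[1,0,0,-0.36,0,0,0]]'
python3 - <<'E'
from deck import *
s=r.sense(); im=r.capture('wrist'); cv2.imwrite('pics/w4.png',im)
im=r.capture('scene'); cv2.imwrite('pics/s4.png',cv2.resize(im[130:280,120:380],None,fx=3,fy=3))
from fit import *
m=hue(cv2.imread('pics/w4.png'),*YEL)
D,O=deck()
def pj(X): return wproj(s,X@D.T+O)
p,e=fit(CH,np.array([-.036,0,0.]),0,[(m,pj)]); print('chock in deck',p,e,m.sum())
plan([.459,.374,.20],Rdown(273))
E
```

```text
time_s: 6.78
tcp_pos: [0.4458, -0.0252, 0.0818]
ee_rot: [[0.135, -0.981, 0.138], [-0.991, -0.134, 0.018], [0.001, -0.139, -0.99]]
wrist_force: [0.5, -0.4, -0.2]
gripper_width: 0.452
time_s: 7.2
tcp_pos: [0.4338, -0.0264, 0.194]
ee_rot: [[0.136, -0.979, 0.149], [-0.991, -0.135, 0.02], [0.0, -0.15, -0.989]]
wrist_force: [-0.2, 0.2, 0.6]
gripper_width: 0.837
chock in deck [-0.03581214  0.00131785 -0.00383341] 0.1498698592185974 5427.0
t 7.3 tcp [ 0.4312 -0.0269  0.1895] w 0.922 F [-1.1 -0.1 -1.3]
shift/.3 [-1.3116 -0.2742  0.0036] turn/pi [-0.0365 -0.0336 -0.4728] | mm [-393.5  -82.3    1.1] deg [ -6.6  -6.1 -85.1]
```

View pics/w4.png

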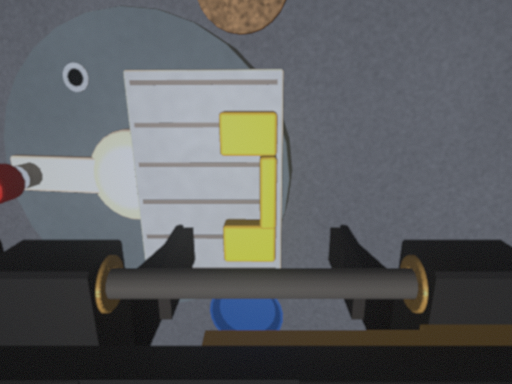

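View pics/s4.png

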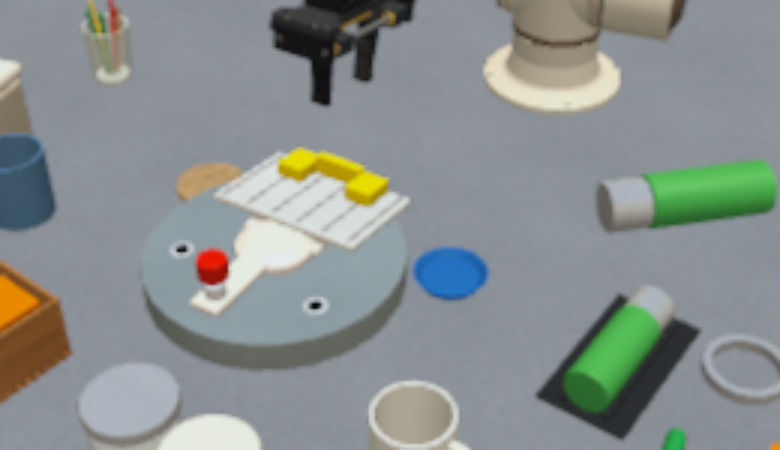

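```bash
python3 -m creep '[[1,-0.12,-0.02,-0.02,-0.01,-0.01,-0.04],[1,-0.26,-0.05,-0.03,-0.02,-0.02,-0.08],[1,-0.4,-0.08,-0.03,-0.03,-0.025,-0.12],[1,-0.54,-0.11,-0.03,-0.035,-0.03,-0.16],[1,-0.68,-0.14,-0.03,-0.0365,-0.033,-0.2]]'
python3 -c "
from deck import *
plan([.459,.374,.20],Rdown(273))"
```

```text
time_s: 7.72
tcp_pos: [0.4429, 0.177, 0.2024]
ee_rot: [[0.681, -0.732, -0.007], [-0.731, -0.68, 0.06], [-0.049, -0.036, -0.998]]
wrist_force: [1.0, -0.2, 0.1]
gripper_width: 1.0
t 7.72 tcp [0.4429 0.177  0.2024] w 1.0 F [ 1.  -0.2  0.1]
shift/.3 [-0.4427 -0.4858  0.0471] turn/pi [-0.0175  0.0094 -0.278 ] | mm [-132.8 -145.7   14.1] deg [ -3.2   1.7 -50. ]
```

```bash
python3 -m creep '[[1,-0.1,-0.11,0.01,-0.01,0.005,-0.04],[1,-0.2,-0.22,0.02,-0.017,0.009,-0.08],[1,-0.3,-0.33,0.03,-0.017,0.009,-0.12],[1,-0.38,-0.42,0.04,-0.017,0.009,-0.16],[1,-0.44,-0.48,0.047,-0.017,0.009,-0.2]]'
python3 -c "
from deck import *
plan([.459,.374,.20],Rdown(273))"
```

```text
time_s: 8.13
tcp_pos: [0.4578, 0.3751, 0.1968]
ee_rot: [[0.98, -0.199, -0.011], [-0.199, -0.98, -0.002], [-0.01, 0.004, -1.0]]
wrist_force: [-0.0, -0.3, -0.2]
gripper_width: 0.999
t 8.13 tcp [0.4578 0.3751 0.1968] w 0.999 F [-0.  -0.3 -0.2]
shift/.3 [ 0.0046  0.0028 -0.0106] turn/pi [ 0.001   0.0033 -0.0805] | mm [ 1.4  0.8 -3.2] deg [  0.2   0.6 -14.5]
```

```bash
python3 -m creep '[[1,0.005,0.003,-0.01,0.001,0.003,-0.04],[1,0.005,0.003,-0.01,0.001,0.003,-0.08],[1,0.005,0.003,-0.01,0.001,0.003,-0.0805],[1,0.005,0.003,-0.01,0.001,0.003,-0.0805]]'
python3 - <<'E'
from deck import *
from fit import *
s=r.sense(); im=r.capture('wrist'); cv2.imwrite('pics/w5.png',im)
m=hue(im,*GRN); n,l,st,c=cv2.connectedComponentsWithStats((m>0).astype(np.uint8)); print(st[1:][st[1:,4]>50])
np.save('gm.npy',m)
plan([.459,.374,.20],Rdown(273))
E
```

```text
time_s: 8.47
tcp_pos: [0.4586, 0.3735, 0.1976]
ee_rot: [[0.999, 0.05, -0.003], [0.05, -0.999, -0.003], [-0.004, 0.003, -1.0]]
wrist_force: [-0.6, 0.7, 0.5]
gripper_width: 1.002
[[ 125    1   51  115 2232]
 [ 233   90   58  133 7144]]
t 8.52 tcp [0.4588 0.3733 0.1983] w 1.0 F [-0.3 -0.4  0.5]
shift/.3 [ 0.0007 -0.0021 -0.0058] turn/pi [ 0.0006  0.0009 -0.0011] | mm [ 0.2 -0.6 -1.7] deg [ 0.1  0.2 -0.2]
```

View pics/w5.png

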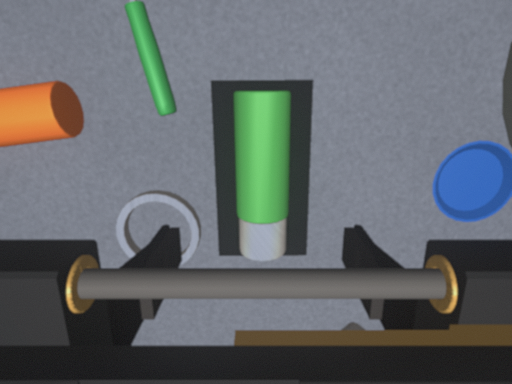

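Run:
```python
from deck import *
from fit import *
s=r.sense(); m=np.load('gm.npy'); m[:,:200]=0
p,e=fit(BODY,np.array([.459,.374,1.61]),.03,[(m,lambda X:wproj(s,X))]); print(p,np.degrees(p[2]),e)
for uv in [(158,235),(117,235),(200,235),(158,195)]: print('sieve',watz(s,uv,.012))
print('tcp proj',wproj(s,[s['tcp_pos'],p[:2].tolist()+[.03]]))
plan([p[0],p[1],.031],Rdown(180+np.degrees(p[2])))
```

```text
[0.45848765 0.37125816 1.62141641] 92.9003173324699 0.021580610424280167
sieve [0.38135435 0.48042588 0.012     ]
sieve [0.37920986 0.52496626 0.012     ]
sieve [0.38355295 0.43476158 0.012     ]
sieve [0.42722912 0.47857265 0.012     ]
tcp proj [[258.87672075 259.50595703]
 [261.69995399 175.21117244]]
t 8.52 tcp [0.4588 0.3733 0.1983] w 1.0 F [-0.3 -0.4  0.5]
shift/.3 [1.000e-04 5.800e-03 5.576e-01] turn/pi [ 0.0006  0.0009 -0.0005] | mm [  0.    1.7 167.3] deg [ 0.1  0.2 -0.1]
```

```bash
python3 -m creep '[[1,0,0.006,0.12,0,0.001,0],[1,0,0.006,0.25,0,0.001,0],[1,0,0.006,0.36,0,0.001,0],[1,0,0.006,0.44,0,0.001,0],[1,0,0.006,0.48,0,0.001,0]]'
python3 -c "
from deck import *
plan([.4585,.3713,.031],Rdown(272.9))"
```

```text
time_s: 8.93
tcp_pos: [0.457, 0.3685, 0.0502]
ee_rot: [[0.999, 0.045, -0.004], [0.045, -0.999, -0.007], [-0.005, 0.007, -1.0]]
wrist_force: [0.6, 0.0, -0.0]
gripper_width: 1.002
t 8.93 tcp [0.457  0.3685 0.0502] w 1.002 F [ 0.6  0.  -0. ]
shift/.3 [ 0.0056 -0.0095  0.0638] turn/pi [ 0.0023  0.0015 -0.0019] | mm [ 1.7 -2.8 19.2] deg [ 0.4  0.3 -0.3]
```

```bash
python3 -m creep '[[1,0.006,-0.01,0.02,0.002,0.001,-0.002],[1,0.006,-0.01,0.04,0.002,0.001,-0.002],[0.9,0.006,-0.01,0.055,0.002,0.001,-0.002],[0.8,0.006,-0.01,0.063,0.002,0.001,-0.002],[0.7,0.006,-0.01,0.063,0.002,0.001,-0.002]]'
python3 -m creep '[[0,0,0,0,0,0,0],[0,0,0,0,0,0,0],[0,0,0,0,0,0,0],[0,0,0,0,0,0,0],[0,0,0,0,0,0,0]]'
```

```text
time_s: 9.35
tcp_pos: [0.4588, 0.3716, 0.0316]
ee_rot: [[0.999, 0.05, -0.001], [0.05, -0.999, -0.0], [-0.001, 0.0, -1.0]]
wrist_force: [-0.4, 0.2, 0.6]
gripper_width: 0.855
time_s: 9.77
tcp_pos: [0.4591, 0.3721, 0.0322]
ee_rot: [[0.999, 0.051, -0.0], [0.051, -0.999, 0.001], [0.0, -0.001, -1.0]]
wrist_force: [-1.2, 0.9, 2.2]
gripper_width: 0.588
```

```bash
python3 -m creep '[[0,0,0,0,0,0,0],[0,0,0,0,0,0,0],[0,0,0,-0.06,0,0,0],[0,0,0,-0.15,0,0,0],[0,0,0,-0.25,0,0,0]]'
python3 -m creep '[[0,0,0,-0.1,0,0,0],[0,0,0,-0.2,0,0,0.04],[0,0,0,-0.25,0,0,0.08],[0,0,0,-0.25,0,0,0.12],[0,0,0,-0.25,0,0,0.15]]'
python3 -c "
from deck import *
R=dtool()
plan(dp(.015,0,.12),dtool())"
```

```text
time_s: 10.18
tcp_pos: [0.4579, 0.3706, 0.1058]
ee_rot: [[0.999, 0.05, -0.004], [0.05, -0.999, -0.004], [-0.004, 0.003, -1.0]]
wrist_force: [1.1, 0.0, -1.9]
gripper_width: 0.592
time_s: 10.6
tcp_pos: [0.458, 0.3709, 0.1818]
ee_rot: [[0.91, -0.415, -0.003], [-0.415, -0.91, -0.002], [-0.002, 0.003, -1.0]]
wrist_force: [-0.3, 0.3, -2.6]
gripper_width: 0.587
t 10.6 tcp [0.458  0.3709 0.1818] w 0.587 F [-0.3  0.3 -2.6]
shift/.3 [ 0.6566  1.1239 -0.0153] turn/pi [0.042  0.0226 0.3203] | mm [197.  337.2  -4.6] deg [ 7.6  4.1 57.7]
```

```bash
python3 -m creep '[[0,0.06,0.1,-0.01,0.01,0.005,0.04],[0,0.13,0.22,-0.01,0.02,0.01,0.08],[0,0.2,0.34,-0.02,0.03,0.015,0.12],[0,0.27,0.46,-0.02,0.04,0.02,0.16],[0,0.34,0.57,-0.02,0.042,0.022,0.2]]'
python3 -c "
from deck import *
plan(dp(.015,0,.12),dtool())"
```

```text
time_s: 11.02
tcp_pos: [0.478, 0.1699, 0.1872]
ee_rot: [[0.51, -0.851, 0.129], [-0.86, -0.508, 0.048], [0.025, -0.136, -0.99]]
wrist_force: [1.0, 0.8, -2.7]
gripper_width: 0.59
t 11.02 tcp [0.478  0.1699 0.1872] w 0.59 F [ 1.   0.8 -2.7]
shift/.3 [ 0.5707  0.2622 -0.0205] turn/pi [-0.0004  0.0098  0.127 ] | mm [171.2  78.7  -6.2] deg [-0.1  1.8 22.9]
```

```bash
python3 -m creep '[[0,0.12,0.06,-0.005,0,0.002,0.035],[0,0.25,0.12,-0.01,0,0.005,0.07],[0,0.38,0.18,-0.02,0,0.01,0.11],[0,0.5,0.23,-0.02,0,0.01,0.127],[0,0.56,0.257,-0.02,0,0.01,0.127]]'
python3 - <<'E'
from deck import *
s=r.sense(); im=r.capture('wrist'); cv2.imwrite('pics/w6.png',im)
plan(dp(.015,0,.06),dtool())
E
```

```text
time_s: 11.43
tcp_pos: [0.4959, -0.0173, 0.1862]
ee_rot: [[0.13, -0.982, 0.137], [-0.991, -0.129, 0.018], [0.0, -0.138, -0.99]]
wrist_force: [0.9, 0.3, -1.0]
gripper_width: 0.586
t 11.48 tcp [ 0.496  -0.0188  0.1859] w 0.589 F [ 0.8 -2.1 -1.3]
shift/.3 [-0.0038 -0.0064  0.1975] turn/pi [ 0.0007 -0.0006 -0.0017] | mm [-1.1 -1.9 59.2] deg [ 0.1 -0.1 -0.3]
```

View pics/w6.png

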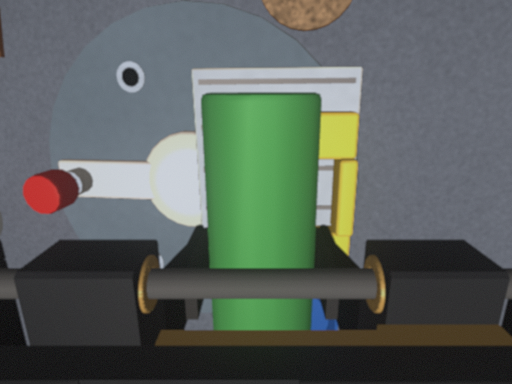

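```bash
python3 -m creep '[[0,-0.004,-0.006,0.05,0.001,0,-0.002],[0,-0.004,-0.006,0.12,0.001,0,-0.002],[0,-0.004,-0.006,0.18,0.001,0,-0.002],[0,-0.004,-0.006,0.22,0.001,0,-0.002],[0,-0.004,-0.006,0.25,0.001,0,-0.002]]'
python3 -c "
from deck import *
plan(dp(.015,0,.028),dtool())"
```

```text
time_s: 11.9
tcp_pos: [0.5065, -0.0165, 0.1099]
ee_rot: [[0.135, -0.981, 0.136], [-0.991, -0.134, 0.016], [0.002, -0.137, -0.991]]
wrist_force: [-0.1, 0.3, -1.8]
gripper_width: 0.595
t 11.9 tcp [ 0.5065 -0.0165  0.1099] w 0.595 F [-0.1  0.3 -1.8]
shift/.3 [-0.0008 -0.0062  0.0481] turn/pi [ 0.0009 -0.0007  0.0001] | mm [-0.2 -1.8 14.4] deg [ 0.2 -0.1  0. ]
```

```bash
python3 -m creep '[[0,0,-0.006,0.015,0.001,0,0],[0,0,-0.006,0.027,0.001,0,0],[0,0,-0.006,0.036,0.001,0,0],[0,0,-0.006,0.04,0.001,0,0]]'
python3 -c "
from deck import *
plan(dp(.015,0,.028),dtool())"
```

```text
time_s: 12.23
tcp_pos: [0.5101, -0.016, 0.0983]
ee_rot: [[0.135, -0.981, 0.139], [-0.991, -0.134, 0.017], [0.002, -0.14, -0.99]]
wrist_force: [-0.4, 0.1, -1.3]
gripper_width: 0.592
t 12.23 tcp [ 0.5101 -0.016   0.0983] w 0.592 F [-0.4  0.1 -1.3]
shift/.3 [-0.0005  0.0006  0.0084] turn/pi [-0.0002 -0.0007  0.0002] | mm [-0.1  0.2  2.5] deg [-0.  -0.1  0. ]
```

```bash
python3 -m creep '[[0,0,0,0.003,0,0,0],[0,0,0,0.006,0,0,0],[0,0,0,0.008,0,0,0],[0,0,0,0.008,0,0,0]]'
python3 -c "
from deck import *
plan(dp(.015,0,.028),dtool())"
```

```text
time_s: 12.57
tcp_pos: [0.5105, -0.0159, 0.0962]
ee_rot: [[0.135, -0.981, 0.14], [-0.991, -0.134, 0.017], [0.002, -0.141, -0.99]]
wrist_force: [-1.4, -0.1, -2.3]
gripper_width: 0.591
t 12.57 tcp [ 0.5105 -0.0159  0.0962] w 0.591 F [-1.4 -0.1 -2.3]
shift/.3 [-0.0003  0.001   0.0011] turn/pi [-0.0004 -0.0006  0.0002] | mm [-0.1  0.3  0.3] deg [-0.1 -0.1  0. ]
```

```bash
python3 -m creep '[[0,0,0,0.004,0,0,0],[0,0,0,0.006,0,0,0],[0,0,0,0.006,0,0,0]]'
```

```text
time_s: 12.82
tcp_pos: [0.5108, -0.016, 0.0959]
ee_rot: [[0.136, -0.981, 0.14], [-0.991, -0.135, 0.017], [0.003, -0.141, -0.99]]
wrist_force: [-5.2, 0.3, 8.6]
gripper_width: 0.593
```

```bash
python3 -m creep '[[0,0,0,0.003,0,0,0],[0,0,0,0.005,0,0,0],[0,0,0,0.005,0,0,0]]'
```

```text
time_s: 13.07
tcp_pos: [0.5108, -0.0161, 0.0959]
ee_rot: [[0.137, -0.981, 0.14], [-0.991, -0.136, 0.016], [0.003, -0.141, -0.99]]
wrist_force: [-5.9, 0.2, 11.8]
gripper_width: 0.59
```

```bash
python3 -m creep '[[0.62,0,0,-0.002,0,0,0],[0.66,0,0,-0.002,0,0,0],[0.7,0,0,-0.002,0,0,0],[0.78,0,0,-0.002,0,0,0],[0.8,0,0,-0.002,0,0,0]]'
python3 -m creep '[[0.8,0,0,-0.002,0,0,0],[0.8,0,0,-0.002,0,0,0],[0.8,0,0,-0.03,0,0,0],[0.8,0,0,-0.07,0,0,0],[0.8,0,0,-0.12,0,0,0]]'
```

```text
time_s: 13.48
tcp_pos: [0.511, -0.016, 0.0964]
ee_rot: [[0.137, -0.981, 0.141], [-0.991, -0.136, 0.016], [0.003, -0.142, -0.99]]
wrist_force: [-0.4, -0.5, 1.1]
gripper_width: 0.756
time_s: 13.9
tcp_pos: [0.5053, -0.0168, 0.1321]
ee_rot: [[0.137, -0.981, 0.139], [-0.991, -0.136, 0.016], [0.004, -0.14, -0.99]]
wrist_force: [0.1, -0.6, -0.1]
gripper_width: 0.8
```

```bash
python3 -m creep '[[0.8,0,0,-0.1,0,0,0],[0.8,0,0,-0.2,0,0,0],[0.8,0,0,-0.3,0,0,0],[0.8,0,0,-0.35,0,0,0],[0.8,0,0,-0.35,0,0,0]]'
python3 - <<'E'
from deck import *
s=r.sense(); im=r.capture('wrist'); cv2.imwrite('pics/w7.png',im)
from fit import *
D,O=deck()
m=hue(im,*GRN)
p,e=fit(BODY,np.array([.012,0,0.]),.026,[(m,lambda X:wproj(s,X@D.T+O))]); print('flask in deck, cap +y',p,e)
im=r.capture('scene'); cv2.imwrite('pics/s7.png',cv2.resize(im[130:280,120:380],None,fx=3,fy=3))
k=A+.105*np.array([np.cos(TH),np.sin(TH),0]); print(k)
plan([k[0],k[1],.17],Rdown(187.76))
E
```

```text
time_s: 14.32
tcp_pos: [0.4925, -0.0181, 0.2413]
ee_rot: [[0.138, -0.979, 0.148], [-0.99, -0.137, 0.018], [0.003, -0.149, -0.989]]
wrist_force: [1.0, -0.8, 0.1]
gripper_width: 0.8
flask in deck, cap +y [0.01309354 0.00083786 0.00418532] 0.0831836462020874
[0.68273898 0.0076736  0.        ]
t 14.42 tcp [ 0.4906 -0.0184  0.2369] w 0.799 F [-0.3  0.5 -1.1]
shift/.3 [ 0.0011 -0.6084  0.3121] turn/pi [-0.0451 -0.0009  0.0006] | mm [   0.3 -182.5   93.6] deg [-8.1 -0.2  0.1]
```

View pics/w7.png

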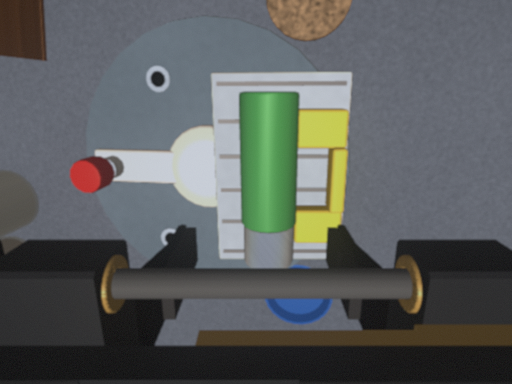

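View pics/s7.png

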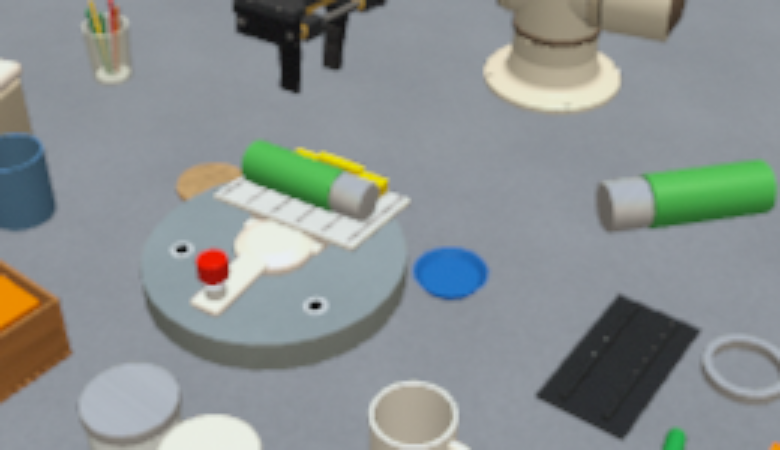

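```bash
python3 -m creep '[[0.8,0,-0.13,0,-0.02,0,0],[0.8,0,-0.27,0.02,-0.04,0,0],[0.8,0,-0.4,0.1,-0.045,-0.001,0],[0.8,0,-0.53,0.18,-0.045,-0.001,0],[0.8,0,-0.6,0.26,-0.045,-0.001,0]]'
python3 - <<'E'
from deck import *
k=[.6827,.0077]
plan([*k,.17],Rdown(187.76))
for c in ('scene','top'):
    im=r.capture(c); h=cv2.cvtColor(im,cv2.COLOR_BGR2HSV); cv2.imwrite(f'pics/{c}8.png',cv2.resize(im[80:250,140:400],None,fx=3,fy=3))
E
```

```text
time_s: 14.83
tcp_pos: [0.6808, 0.0076, 0.1834]
ee_rot: [[0.137, -0.991, 0.001], [-0.991, -0.137, 0.0], [0.0, -0.001, -1.0]]
wrist_force: [-0.0, 0.2, 0.5]
gripper_width: 0.801
t 14.83 tcp [0.6808 0.0076 0.1834] w 0.801 F [-0.   0.2  0.5]
shift/.3 [ 0.0005 -0.0063  0.0448] turn/pi [-0.0003 -0.      0.0006] | mm [ 0.1 -1.9 13.4] deg [-0.  -0.   0.1]
```

View pics/scene8.png

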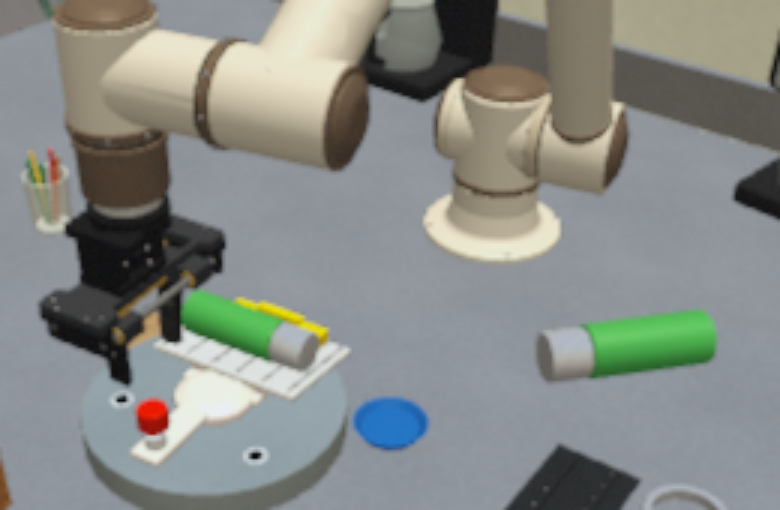

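```bash
python3 -m creep '[[0.8,0,-0.006,0.06,0,0,0],[0.8,0,-0.006,0.13,0,0,0],[0.8,0,-0.006,0.19,0,0,0],[0.8,0,-0.006,0.23,0,0,0],[0.8,0,-0.006,0.25,0,0,0]]'
python3 -c "
from deck import *
plan([.6827,.0077,.096],Rdown(187.76))"
```

```text
time_s: 15.35
tcp_pos: [0.6768, 0.0075, 0.0946]
ee_rot: [[0.135, -0.991, -0.022], [-0.991, -0.135, -0.003], [-0.0, 0.022, -1.0]]
wrist_force: [-0.5, 0.1, 0.6]
gripper_width: 0.802
t 15.35 tcp [0.6768 0.0075 0.0946] w 0.802 F [-0.5  0.1  0.6]
shift/.3 [ 0.0021 -0.0195 -0.005 ] turn/pi [0.0071 0.0001 0.0001] | mm [ 0.6 -5.8 -1.5] deg [1.3 0.  0. ]
```

```bash
python3 -m creep '[[0.8,0.002,-0.019,-0.005,0.007,0,0],[0.8,0.002,-0.019,-0.005,0.007,0,0],[0.8,0.002,-0.019,-0.005,0.007,0,0]]'
python3 -c "
from deck import *
plan([.6827,.0077,.096],Rdown(187.76))"
```

```text
time_s: 15.6
tcp_pos: [0.6833, 0.0077, 0.0975]
ee_rot: [[0.136, -0.991, 0.002], [-0.991, -0.136, 0.0], [-0.0, -0.002, -1.0]]
wrist_force: [0.4, -0.2, 0.7]
gripper_width: 0.799
t 15.6 tcp [0.6833 0.0077 0.0975] w 0.799 F [ 0.4 -0.2  0.7]
shift/.3 [-0.0002  0.0018  0.005 ] turn/pi [-0.0007  0.      0.0002] | mm [-0.1  0.5  1.5] deg [-0.1  0.   0. ]
```

```bash
python3 -m creep '[[0,0,0.001,0.004,0,0,0],[0,0,0.001,0.004,0,0,0],[0,0,0.001,0.004,0,0,0],[0,0,0.001,0.004,0,0,0],[0,0,0.001,0.004,0,0,0]]'; python3 -m creep '[[0,0,0,0,0,0,0],[0,0,0,0,0,0,0],[0,0,0,0,0,0,0]]'
```

```text
time_s: 16.02
tcp_pos: [0.683, 0.0077, 0.0966]
ee_rot: [[0.136, -0.991, 0.003], [-0.991, -0.136, 0.001], [-0.0, -0.003, -1.0]]
wrist_force: [-0.5, 0.1, -0.2]
gripper_width: 0.506
time_s: 16.27
tcp_pos: [0.6835, 0.0078, 0.0967]
ee_rot: [[0.136, -0.991, 0.004], [-0.991, -0.136, 0.001], [-0.0, -0.004, -1.0]]
wrist_force: [1.0, 1.2, 0.1]
gripper_width: 0.38
```

```bash
python3 -m creep '[[0,0,0,0,0,0,0],[0,0,0,0,0,0,0],[0,0,0,-0.025,0,0,0],[0,0,0,-0.05,0,0,0],[0,0,0,-0.07,0,0,0]]'; python3 -m creep '[[0,0,0,-0.015,0,0,0],[0,0,0,-0.015,0,0,0],[0,0,0,-0.015,0,0,0]]'
```

```text
time_s: 16.68
tcp_pos: [0.6834, 0.0079, 0.1176]
ee_rot: [[0.136, -0.991, 0.003], [-0.991, -0.136, 0.001], [-0.0, -0.003, -1.0]]
wrist_force: [4.3, 0.3, -6.9]
gripper_width: 0.385
time_s: 16.93
tcp_pos: [0.6834, 0.0079, 0.1218]
ee_rot: [[0.136, -0.991, 0.003], [-0.991, -0.136, 0.001], [-0.001, -0.003, -1.0]]
wrist_force: [3.4, -0.3, -8.0]
gripper_width: 0.384
```

```bash
cat > swing.py <<'E'
from deck import *
import sys
z=float(sys.argv[1]); s=r.sense(); R0=np.array(s['ee_rot'])
print('t',round(s['time_s'],2),'ang',np.degrees(np.arctan2(*(s['tcp_pos'][:2]-A[:2])[::-1])-TH).round(1),'rad',np.linalg.norm(s['tcp_pos'][:2]-A[:2]).round(4))
for f in map(float,sys.argv[2:]):
    t=TH-np.radians(f); P=A+np.array([.105*np.cos(t),.105*np.sin(t),z]); d=R0.T@(P-s['tcp_pos']); w=Ro.from_matrix(R0.T@Rdown(np.degrees(t)+180)).as_rotvec()
    print(f,np.round(d/.3,4),np.round(w/np.pi,4))
E
python3 swing.py .122 2 5 9 13 16
```

```text
t 16.93 ang 0.1 rad 0.1056
2.0 [ 0.0128  0.0024 -0.0007] [-0.0011  0.0003  0.0113]
5.0 [ 0.0311  0.0035 -0.0007] [-0.0011  0.0003  0.028 ]
9.0 [ 0.0553  0.0065 -0.0007] [-0.0011  0.0003  0.0502]
13.0 [ 0.0793  0.0112 -0.0007] [-0.0011  0.0004  0.0724]
16.0 [ 0.0971  0.0158 -0.0008] [-0.0011  0.0004  0.0891]
```

```bash
python3 -m creep '[[0,0.012,0.002,0,0,0,0.011],[0,0.031,0.0035,0,0,0,0.028],[0,0.055,0.0065,0,0,0,0.05],[0,0.079,0.011,0,0,0,0.072],[0,0.097,0.016,0,0,0,0.089]]'; python3 swing.py .122 20 24 28 32 35
```

```text
time_s: 17.35
tcp_pos: [0.6832, -0.0218, 0.1213]
ee_rot: [[-0.147, -0.989, 0.005], [-0.989, 0.147, 0.001], [-0.002, -0.004, -1.0]]
wrist_force: [4.9, -0.2, -6.8]
gripper_width: 0.386
t 17.35 ang -16.1 rad 0.1056
20.0 [ 0.0238  0.0028 -0.0024] [-0.0014  0.0007  0.0212]
24.0 [ 0.0481  0.0053 -0.0025] [-0.0014  0.0008  0.0434]
28.0 [ 0.0721  0.0094 -0.0025] [-0.0013  0.0008  0.0656]
32.0 [ 0.0959  0.0153 -0.0026] [-0.0013  0.0009  0.0879]
35.0 [ 0.1134  0.0207 -0.0027] [-0.0013  0.0009  0.1045]
```

```bash
python3 -m creep '[[0,0.024,0.003,-0.002,0,0,0.021],[0,0.048,0.005,-0.002,0,0,0.043],[0,0.072,0.009,-0.002,0,0,0.065],[0,0.096,0.015,-0.002,0,0,0.088],[0,0.113,0.021,-0.002,0,0,0.104]]'; python3 swing.py .122 39 43 47 51 53
```

```text
time_s: 17.77
tcp_pos: [0.6725, -0.055, 0.1213]
ee_rot: [[-0.46, -0.888, 0.006], [-0.888, 0.46, 0.002], [-0.004, -0.005, -1.0]]
wrist_force: [5.5, -0.8, -7.5]
gripper_width: 0.382
t 17.77 ang -35.1 rad 0.1056
39.0 [ 0.0237  0.0027 -0.0023] [-0.0014  0.0014  0.0215]
43.0 [ 0.048   0.0052 -0.0024] [-0.0014  0.0014  0.0437]
47.0 [ 0.0721  0.0094 -0.0025] [-0.0013  0.0015  0.0659]
51.0 [ 0.0958  0.0152 -0.0027] [-0.0013  0.0015  0.0881]
53.0 [ 0.1075  0.0188 -0.0027] [-0.0013  0.0015  0.0992]
```

```bash
python3 -m creep '[[0,0.024,0.003,-0.002,0,0,0.021],[0,0.048,0.005,-0.002,0,0,0.043],[0,0.072,0.009,-0.002,0,0,0.066],[0,0.096,0.015,-0.002,0,0,0.088],[0,0.107,0.019,-0.002,0,0,0.099]]'; python3 swing.py .122 55 57 59 60
```

```text
time_s: 18.18
tcp_pos: [0.6526, -0.0818, 0.1214]
ee_rot: [[-0.713, -0.701, 0.007], [-0.701, 0.713, 0.002], [-0.006, -0.004, -1.0]]
wrist_force: [4.8, -0.9, -7.6]
gripper_width: 0.381
t 18.18 ang -53.3 rad 0.1055
55.0 [ 0.0105  0.0018 -0.002 ] [-0.0011  0.0019  0.0099]
57.0 [ 0.0227  0.0024 -0.0021] [-0.0011  0.0019  0.021 ]
59.0 [ 0.0349  0.0034 -0.0021] [-0.0011  0.0019  0.0321]
60.0 [ 0.041   0.0041 -0.0022] [-0.0011  0.0019  0.0376]
```

```bash
python3 -m creep '[[0,0.0105,0.002,-0.002,0,0,0.01],[0,0.023,0.002,-0.002,0,0,0.021],[0,0.035,0.003,-0.002,0,0,0.032],[0,0.041,0.004,-0.002,0,0,0.038],[0,0.041,0.004,-0.002,0,0,0.038]]'; python3 swing.py .097 60
python3 - <<'E'
from deck import *
im=r.capture('scene'); cv2.imwrite('pics/s9.png',cv2.resize(im[130:280,120:380],None,fx=3,fy=3))
im=r.capture('top'); cv2.imwrite('pics/t9.png',cv2.resize(im[80:230,180:400],None,fx=3.5,fy=3.5))
E
```

```text
time_s: 18.6
tcp_pos: [0.6429, -0.0901, 0.1217]
ee_rot: [[-0.792, -0.61, 0.007], [-0.61, 0.792, 0.001], [-0.006, -0.003, -1.0]]
wrist_force: [4.5, -1.9, -7.8]
gripper_width: 0.382
t 18.6 ang -60.3 rad 0.1054
60.0 [-0.0011  0.0017  0.0824] [-0.001   0.0019 -0.0008]
```

View pics/s9.png

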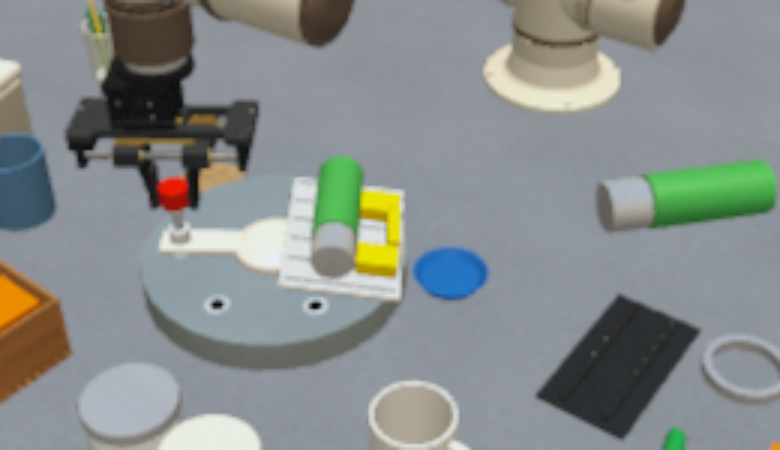

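```bash
python3 -m creep '[[0,-0.001,0.001,0.02,0,0,0],[0,-0.001,0.001,0.04,0,0,0],[0,-0.001,0.001,0.06,0,0,0],[0,-0.001,0.001,0.074,0,0,0],[0,-0.001,0.001,0.08,0,0,0]]'; python3 -m creep '[[0,0,0,0.001,0,0,0],[0,0,0,0.001,0,0,0]]'; python3 swing.py .0967 60
```

```text
time_s: 19.12
tcp_pos: [0.6435, -0.0897, 0.0972]
ee_rot: [[-0.791, -0.612, 0.007], [-0.612, 0.791, 0.001], [-0.006, -0.004, -1.0]]
wrist_force: [4.0, -3.7, -3.5]
gripper_width: 0.386
time_s: 19.28
tcp_pos: [0.6435, -0.0897, 0.097]
ee_rot: [[-0.791, -0.612, 0.006], [-0.612, 0.791, 0.0], [-0.005, -0.004, -1.0]]
wrist_force: [2.7, -2.8, -4.2]
gripper_width: 0.384
t 19.28 ang -59.8 rad 0.1055
60.0 [0.0011 0.0015 0.0011] [-0.0011  0.0017 -0.0001]
```

```bash
python3 -m creep '[[0.8,0,0,0,0,0,0],[0.8,0,0,0,0,0,0],[0.8,0,0,0,0,0,0],[0.8,0,0,0,0,0,0],[0.8,0,0,0,0,0,0]]'; python3 -m creep '[[0.8,0,0,-0.03,0,0,0],[0.8,0,0,-0.12,0,0,0],[0.8,0,0,-0.24,0,0,0],[0.8,0,0,-0.36,0,0,0],[0.8,0,0,-0.45,0,0,0]]'
python3 -m creep '[[0.8,-0.2,0,-0.1,0,0,0],[0.8,-0.3,0,-0.1,0,0,0],[0.8,-0.3,0,-0.1,0,0,0],[0.8,-0.3,0,-0.1,0,0,0],[0.8,-0.3,0,-0.1,0,0,0]]'
python3 - <<'E'
from deck import *
from fit import *
s=r.sense()
for c in ('scene','top','wrist'):
    im=r.capture(c); cv2.imwrite(f'pics/{c}10.png',im)
    cv2.imwrite(f'pics/{c}10b.png',cv2.resize(im[100:280,120:400],None,fx=2.8,fy=2.8))
im=cv2.imread('pics/scene10.png')
h=cv2.cvtColor(im,cv2.COLOR_BGR2HSV)
w=np.zeros(im.shape[:2],bool); w[180:240,160:215]=1
k=((h[...,0]<8)|(h[...,0]>172))&(h[...,1]>150)&(h[...,2]>80)&w
kp=A+np.array([.105*np.cos(TH-np.pi/3),.105*np.sin(TH-np.pi/3),.093]); print('knob scene',cen(k),k.sum(),'pred home',proj('scene',kp),'pred +14mm',proj('scene',kp+[0,0,.014]))
E
```

```text
time_s: 19.7
tcp_pos: [0.6434, -0.0894, 0.0975]
ee_rot: [[-0.791, -0.612, 0.007], [-0.612, 0.791, 0.001], [-0.006, -0.004, -1.0]]
wrist_force: [0.1, 0.5, -0.4]
gripper_width: 0.68
time_s: 20.12
tcp_pos: [0.6432, -0.0896, 0.2369]
ee_rot: [[-0.79, -0.613, 0.011], [-0.613, 0.79, -0.0], [-0.008, -0.007, -1.0]]
wrist_force: [0.3, 0.6, 1.3]
gripper_width: 0.797
time_s: 20.53
tcp_pos: [0.7139, -0.0339, 0.2677]
ee_rot: [[-0.79, -0.614, 0.01], [-0.614, 0.79, 0.0], [-0.008, -0.006, -1.0]]
wrist_force: [-0.2, -0.4, 0.2]
gripper_width: 0.796
knob scene [178.36585366 200.37804878] 82 pred home [[178.47798878 200.42764687]] pred +14mm [[177.99316609 197.06294617]]
```

View pics/scene10b.png

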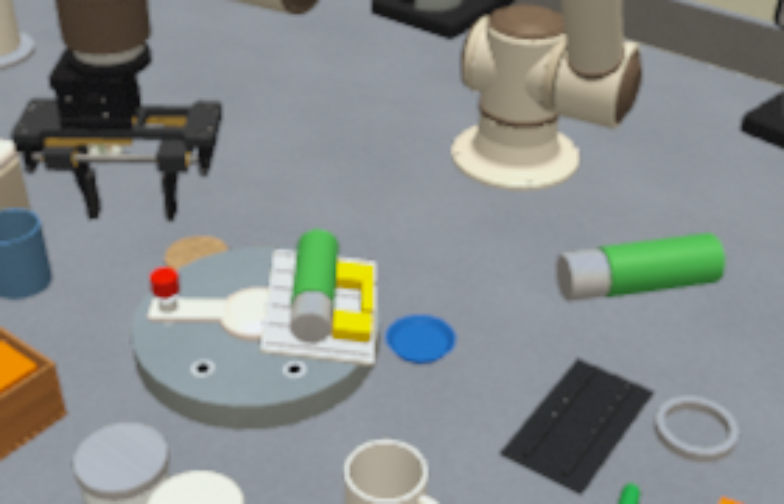

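View pics/top10b.png

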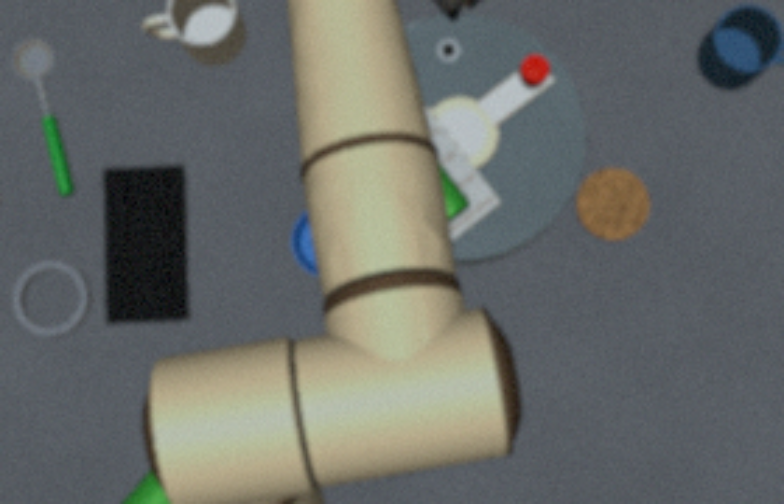

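Run:
```python
from deck import *
from fit import *
im=cv2.imread('pics/scene10.png'); D,O=deck(-np.pi/3)
pj=lambda X:proj('scene',X@D.T+O)
m=hue(im,*GRN,(205,175,250,225)); print('flask',fit(BODY,np.array([.012,0,0.]),.026,[(m,pj)]))
m=hue(im,*YEL,(225,185,265,230)); print('chock (partly hidden)',fit(CH,np.array([-.036,0,0.]),0,[(m,pj)]))
s=r.sense(); print(s['time_s'],np.abs(s['joint_velocities']).max(),s['wrist_force'])
r.finish_job()
```

```text
flask (array([ 0.01207412, -0.03699161, -0.01510991]), np.float64(0.5329861044883728))
chock (partly hidden) (array([-0.03600155,  0.00130786, -0.01153841]), np.float64(0.22613441944122314))
20.6833 0.19704203172412538 [-0.57221492 -0.1000618  -0.03135301]
the job is handed in; nothing more can be done
```

I carried out every step and handed the job in at 20.7 s of the 67 s allowed. No verdict was reported.

- **Chock:** set on the deck 36 mm below its centre, 1 mm off sideways, feet up the slope, and released.
- **Flask:** laid across the deck above the chock and released. A wrist picture then put it 13 mm above the deck's centre, 1 mm off sideways, resting against the chock.
- **Turntable:** I pulled the knob up 25 mm, swung the table 60° to the hole on the drip dish's side and lowered the pin home.

**Last checks:**
- **Pin:** in the scene camera the red knob is within 0.2 pixels of where it should be with the pin home. A pin 14 mm up would show about 3.4 pixels higher. The hand's final angle was -59.8°.
- **Chock:** unchanged on the deck after the swing, again at 36 mm below centre and 1 mm off.
- **Flask:** the picture shows it lying against the chock, and the fit puts it 12 mm above centre. The fit also gave a sideways shift of -37 mm. I don't trust that figure, because the fit was poor (error 0.53): the cap hides part of the green body from that camera. In the top camera the arm covered most of the deck, so I have no good second reading. Even -37 mm would be inside the 60 mm limit.
- **Robot:** clear of everything, with no wrist force to speak of.
- **Bystanders:** no move went near the mugs or the other things. They look untouched where they show in the last pictures, but I did not measure them.

**One slip:** on the first descent to the chock the arm overshot by about 5 mm and the fingertips pressed the counter. The wrist reading at the end of that move was about 70 N upward (some 76 N in all), under the 120 N limit. I backed off at once, and the chock had not moved.

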